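Zero the stop fence and hold an angle offcut in its corner

TASK

Get the stop fence ready for the next piece: first turn the black reset knob of its counter anticlockwise, fully back to its zero stop, while the aluminium angle offcut still lies away from the fence. Then bring the offcut into the corner of the fence, upright leg flat along the aluminium fence, its end up against the red stop block and its flat leg down on the steel bed plate, and finish while holding it there with a firm diagonal push, pressing it on the fence and down on the bed at once; do not let go. Leave the other loose things on the table where they are.

Things in the scene. Friction and masses are not known exactly. Their poses are not given: they have to be found in the camera images.
- fixture: Stop fence fixed to the table. Origin: on the table, in the inside corner of fence face and stop face. x points square into the fence, away from the work; y along the fence, away from the stop; z up. Behind the fence a foot, 10 mm high (x 20 to 43 mm), and a grey counter housing, x 25 to 91, y -58 to 8 mm, 22 mm high, with a white dial (top at 28 mm) carrying the reset knob.
- fence: The fence of the fixture: aluminium bar, same frame as the fixture. Its face is the plane x = 0, from y = -30 to 85 mm; the bar is 20 mm thick (x 0 to 20 mm), its top 22 mm over the table.
- stop: The red stop block of the fixture, same frame as the fixture: x -54 to 0 mm, y -30 to 0 mm, its top 22 mm over the table. Its face is the plane y = 0.
- reset_knob (a joint): Reset knob of the counter, rad: 0 at the zero stop, growing clockwise seen from above, to 1.9 at most; starts between 0.5 and 1.4. It turns about the vertical with light friction (0.04 N m) and stays where it is left. Turn it anticlockwise to zero.
- knob_grip (a point): Point on the knob's axis, 54 mm over the table (fixture x = 58, y = -25 mm), at the height to grip from above. It turns with the knob: its x is the direction of the black grip bar and red pointer, at zero along the fixture's x, next to a small brass pin. Bar 36 mm long, 12 mm wide, top 64.5 mm over the table; on a disc of 38 mm diameter, top 32.5 mm over the table.
- angle_piece: Workpiece: 70 mm of aluminium angle, legs 8 mm thick, 0.12 to 0.19 kg, one leg flat. Origin: underside, outer heel edge, mid length. y along its length (+-35 mm). Flat leg x -50 to 0, z 0 to 8 mm; upright leg x -8 to 0, top z = 44 mm, outer face x = 0. Dark spots and blue line are only marks. Seated: axes along the fixture's, origin at fixture x 0, y 35, z 5 mm (on the bed).
- bed: The bed of the fixture: steel base plate lying on the table in front of the fence, same frame as the fixture: x -60 to 0 mm, y 0 to 85 mm, 5 mm thick.
- bottle: Bystander: clear bottle with a green cap, 77 mm wide, 288 mm tall; origin at its underside. Leave it alone.
- glass: Bystander: empty clear drinking glass, 77 mm wide, 89 mm tall; origin at its underside. Leave it alone.
- length_gauge: Bystander: small grey stepped gauge block, 28 x 50 x 22 mm; origin at its underside. Leave it alone.
- box_cutter: Bystander: yellow snap-blade cutter, 154 mm long, 21 mm wide, 17 mm tall, its length along its own y; origin at its underside. Leave it alone.
- tally_counter: Bystander: round white hand counter, 55 x 73 x 29 mm; origin at its underside. Leave it alone.
- bolt_a: Bystander: bolt standing on its head, 28 mm wide, 47 mm tall; origin at its underside. Leave it alone.
- bolt_b: Bystander: another bolt standing on its head, 28 mm wide, 47 mm tall; origin at its underside. Leave it alone.
- bolt_lying: Bystander: bolt lying on the table, 47 x 33 x 17 mm; origin at its underside. Leave it alone.

How it is judged:
By the outcome, as a careful person would: the job done as asked, in the order asked, and still so for the second after the job is handed in, while the arm keeps its last pose, push and grip.
It also fails if it takes over 64 s, if anything falls off the work surface, if the arm or the gripper's body presses on something with over 40 N, if the wrist force passes 120 N, or if a joint passes its speed limit or range.

ROBOT

A 6-joint arm with a two-finger parallel gripper is mounted at the origin on a cart in front of the work surface, level with it; the furniture and walls round the work are solid. World frame = base frame: x ahead of the robot, y to its left, z up, the work surface at z = 0. Lengths are in m, angles in rad, forces in N, time in s.
With the tool pointing down it reaches from about 0.35 to 0.775 m from the base axis. Payload 7.3 kg.
Tool frame: the origin (TCP) lies midway between the tips of the shut fingers; the grasp point (between the pads) lies 19 mm behind it (robot.tcp_to_grasp is the distance from the TCP to the grasp point, in m); z points along the fingers, y is the line along which they close (so a half turn about z gives the same grasp; the last joint's range is limited). The gripper opens to 92 mm and grips with 3 to 60 N. Pads are 19 mm wide; open, the fingers measure 130 mm over their backs; the gripper's body (75 mm by 190 mm) begins 47 mm behind the grasp point.
Start: joints at [-1.446, 0.342, 1.524, -0, 1.275, -0.146], TCP at [0.14, -0.506, 0.227] pointing down, gripper open.
Joint ranges: [-2.53, 2.53], [-0.77, 2.02], [0.04, 2.7], [-1, 4.14], [0.28, 2.66], [-3.11, 3.11]. Speed limits (rad/s): [2.57, 2.57, 3.14, 3.14, 3.14, 3.14].

INTERFACE

Orientations are given as [roll, pitch, yaw] about the fixed x, y, z axes, in that order (R = Rz(yaw) Ry(pitch) Rx(roll)).
In Python, from cell import readout, cams, ticket, robot gives the robot as it stands. The module is installed in compiled form; this text tells all that it offers.
- The arm moves only by the tool jog_arm, never from a script. Its argument "plan" is a list of rows, each a list of 5 numbers: the shift along the world's x, y, z each as a share of 0.08 m, from -1 to 1, then the turn about the world's z as a share of 90 degrees, from -1 to 1, then the opening, from -1 (shut) to 1 (fully open). A call has 1 to 12 rows; each row is the pose to reach, as a shift and turn from the pose commanded when the call began; what a row does not reach only later rows make up. A row lasts 1/10 s, in which the tool goes at most 50 mm and 8.59 degrees, less where a joint would pass 70% of its speed; a pose out of reach is approached as far as the arm can. A call with a number of a shift or a turn outside -1 to 1 is refused whole. A call with a gripper value outside its range is refused whole. The fingers move at their own pace and stop on an object; "squeeze" is the grip in N (left out, the last holds). Time passes only in rows, so rows that repeat a pose let the fingers close. It gives the time, the measured TCP pose, the force, the opening and the grip force at its end, in the units of the state.
- readout.observe(): the state, without advancing time (a new reading comes with each control period).
- cams.read_camera(name): name is "side" or "top" or "wrist"; returns the picture (400x640x3 uint8, blue, green, red); there is no depth.
- cams.calibration(name): a dict with "K" (3x3 intrinsics, pixels), "world_from_camera" (4x4, takes a point from camera to world coordinates). Camera axes: x right, y down, z forward; pixel columns grow to the right and rows downward; lengths in m; the calibration is good to about 2 mm. A picture is of the moment at which its call begins: read the wrist's pose just before it. calibration takes no time and is no camera call; for the wrist camera it gives the pose at the moment of the call.
- ticket.hand_in(): hands the job in; it is judged then, once.
The state is a dict: "time": time; "qpos": joint angles; "qvel": joint speeds; "joint_efforts": joint torques, N m; "tool_pos": TCP position; "tool_rot": TCP orientation; "contact_force": force on the tool from outside, world axes, zero at the start; "torque": the same for the moment, N m; "opening": finger opening in m; "grip_force": force on a finger pad.
Only numpy, scipy, OpenCV 4.12 (cv2) and the standard library are available. Lean on these libraries where they do the work, as an engineer would, in place of code of your own. Each camera call takes 0.05 s, during which the arm holds its last target. There are 200 camera calls.

## Working session

There is one attempt and no reset: what is moved stays moved. The work goes in short steps, Python scripts to look and compute and a tool call to move; the robot and the scene stay as the last step left them, time stands still between calls to the robot, and variables do not carry over. Pictures are saved under pics/ and viewed, at most 10 in all, crops included, and the job is handed in when it is done.

Besides the shell and the picture viewer there is one more tool, called after ">>>" as a command line: name --pt "numbers of a row" for each row, then --argument value for the rest. jog_arm: Moves the arm, as the interface text tells. Shift numbers are shares of 0.08 m and turn numbers shares of 90 degrees, none past 1 either way. Its arguments: {"type":"object","properties":{"plan":{"type":"array"},"squeeze":{"type":"number"}},"required":["plan"]}

```bash
mkdir -p pics
python3 - <<'E'
from cell import readout,cams,robot
import cv2,numpy as np
s=readout.observe();print({k:np.round(v,3) for k,v in s.items()}, robot.tcp_to_grasp)
for n in("top","side"):
    cv2.imwrite(f"pics/{n}0.png",cams.read_camera(n)); c=cams.calibration(n);print(n,c["K"].round(1).tolist(),c["world_from_camera"].round(3).tolist())
E
```

```text
{'time': np.float64(0.0), 'qpos': array([-1.446,  0.343,  1.525,  0.   ,  1.275, -0.146]), 'qvel': array([-0.001, -0.002, -0.002, -0.001,  0.003,  0.001]), 'joint_efforts': array([ 3.0000e-03, -4.3123e+01, -2.4422e+01,  7.2000e-02,  5.6000e-02,
       -0.0000e+00]), 'tool_pos': array([ 0.14 , -0.505,  0.226]), 'tool_rot': array([-3.14 , -0.   ,  0.271]), 'contact_force': array([-0.229, -0.251, -0.094]), 'torque': array([-0.027,  0.012, -0.009]), 'grip_force': np.float64(0.0), 'opening': np.float64(0.092)} 0.0188
top [[423.8, 0.0, 319.7], [0.0, 423.8, 203.7], [0.0, 0.0, 1.0]] [[-0.021, -0.997, 0.08, 0.424], [-1.0, 0.022, 0.012, 0.048], [-0.014, -0.08, -0.997, 1.374], [0.0, 0.0, 0.0, 1.0]]
side [[469.2, 0.0, 316.3], [0.0, 469.2, 196.6], [0.0, 0.0, 1.0]] [[-0.945, -0.215, 0.247, 0.154], [-0.328, 0.599, -0.731, 1.185], [0.009, -0.772, -0.636, 1.043], [0.0, 0.0, 0.0, 1.0]]
```

View pics/top0.png

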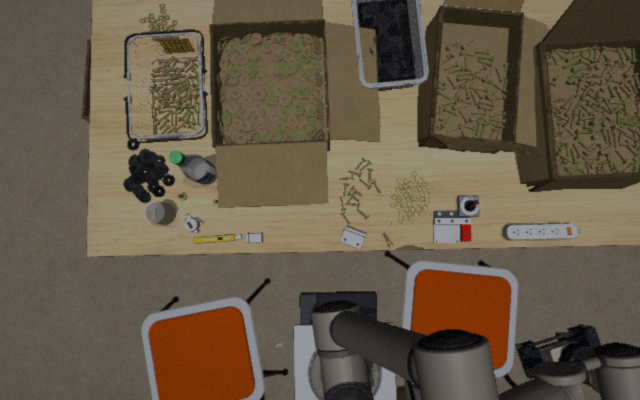

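View pics/side0.png

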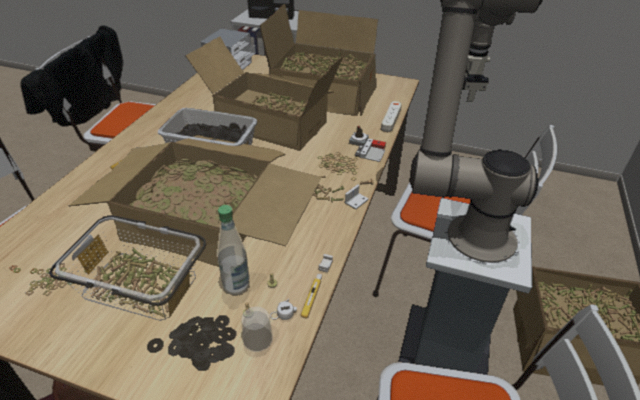

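The top view shows the fixture around (455,225) with its knob at (470,205), and the offcut at (352,236). In the side view the fixture is at (367,145) and the offcut at (357,197). I'll enlarge crops of both.

```bash
cat > h.py <<'E'
import numpy as np,cv2
from cell import readout,cams
def ray(c,p):
    T=c["world_from_camera"];d=T[:3,:3]@np.linalg.solve(c["K"],[p[0],p[1],1.]);return T[:3,3],d/np.linalg.norm(d)
def atz(c,p,z):
    o,d=ray(c,p);return o+d*(z-o[2])/d[2]
def tri(obs):
    A=np.zeros((3,3));b=np.zeros(3)
    for c,p in obs:
        o,d=ray(c,p);M=np.eye(3)-np.outer(d,d);A+=M;b+=M@o
    x=np.linalg.solve(A,b)
    return x,[np.linalg.norm(np.cross(x-ray(c,p)[0],ray(c,p)[1])) for c,p in obs]
def proj(c,P):
    T=np.linalg.inv(c["world_from_camera"]);q=c["K"]@(T[:3,:3]@np.asarray(P)+T[:3,3]);return q[:2]/q[2]
E
python3 - <<'E'
from h import *
t=cv2.imread("pics/top0.png");s=cv2.imread("pics/side0.png")
r=lambda im,k:cv2.resize(im,None,fx=k,fy=k,interpolation=cv2.INTER_CUBIC)
a=r(t[185:255,330:490],5); b=r(s[115:215,330:420],3)
out=np.zeros((600+50,800,3),np.uint8)
out=np.zeros((600,800,3),np.uint8);out[:350]=a
out[350:,:400]=r(s[120:170,340:420],5);out[350:,400:]=r(s[170:220,330:410],5)
cv2.imwrite("pics/crop0.png",out)
c=cams.calibration("top")
for n,p,z in(("knob",(470,205),.06),("stop",(466,232),.022),("piece",(352,236),.01)):print(n,atz(c,p,z).round(3))
E
```

```text
knob [ 0.515 -0.401  0.06 ]
stop [ 0.432 -0.397  0.022]
piece [ 0.427 -0.036  0.01 ]
```

View pics/crop0.png

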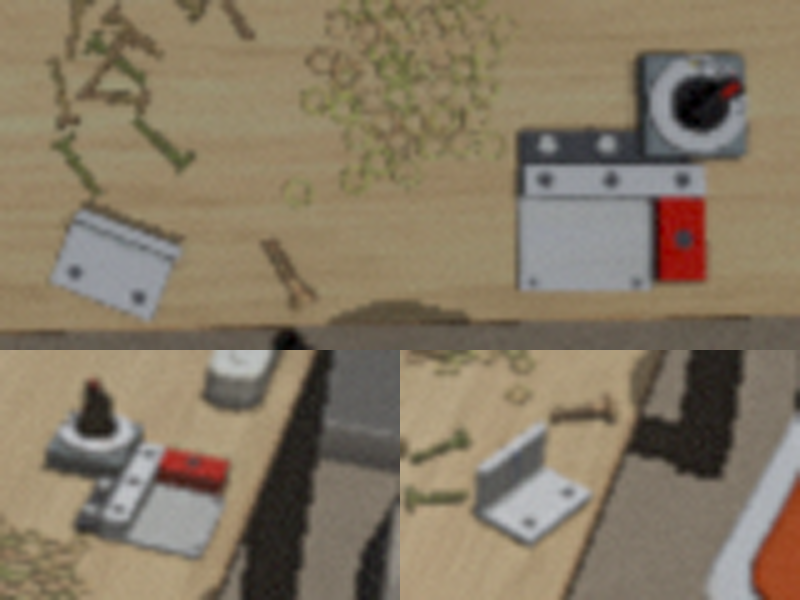

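The fixture's axes are close to the world's. The knob's pointer is about 60–70° clockwise of zero, and the offcut is turned about −17°. I'll move over the fixture for wrist views.

>>> jog_arm --pt "0.5 0.2 0 0 1" --pt "0.9 0.4 0 0 1" --pt "0.9 0.4 0 -0.1 1"

```text
time: 0.4
tool_pos: [0.2154, -0.4718, 0.2264]
tool_rot: [-3.14, -0.001, 0.122]
contact_force: [0.2, -0.3, -0.8]
opening: 0.0917
grip_force: 0.0
```

>>> jog_arm --pt "0.5 0.2 0 0 1" --pt "0.9 0.4 0 -0.1 1" --pt "0.9 0.4 0 -0.17 1"

```text
time: 0.7
tool_pos: [0.2875, -0.4398, 0.2264]
tool_rot: [-3.14, -0.001, -0.148]
contact_force: [0.1, 0.1, 0.4]
opening: 0.092
grip_force: 0.0
```

>>> jog_arm --pt "0.5 0.2 0 0 1" --pt "0.9 0.4 0 0 1" --pt "0.9 0.4 0 0 1" --pt "0.9 0.4 0 0 1" --pt "0.9 0.4 0 0 1" --pt "0.9 0.4 0 0 1"

```text
time: 1.3
tool_pos: [0.3555, -0.4104, 0.2267]
tool_rot: [3.142, 0.0, -0.148]
contact_force: [0.4, -0.3, -0.0]
opening: 0.0918
grip_force: 0.0
```

Run:
```python
from h import *
import pickle
s=readout.observe();print(s["tool_pos"].round(4),s["tool_rot"].round(4),s["qpos"].round(2),s["qvel"].round(3))
c=cams.calibration("wrist");im=cams.read_camera("wrist");cv2.imwrite("pics/w1.png",im);pickle.dump(c,open("w1.pkl","wb"))
print(c["K"].round(1).tolist(),c["world_from_camera"].round(3).tolist())
```

```text
[ 0.3555 -0.4104  0.2267] [ 3.1416e+00  4.0000e-04 -1.4760e-01] [-1.    0.38  1.47 -0.    1.29  0.72] [-0.001 -0.002 -0.002  0.002  0.     0.002]
[[327.3, 0.0, 315.0], [0.0, 327.3, 200.6], [0.0, 0.0, 1.0]] [[-0.147, -0.945, -0.292, 0.436], [-0.989, 0.141, 0.044, -0.423], [-0.0, 0.295, -0.955, 0.385], [0.0, 0.0, 0.0, 1.0]]
```

View pics/w1.png

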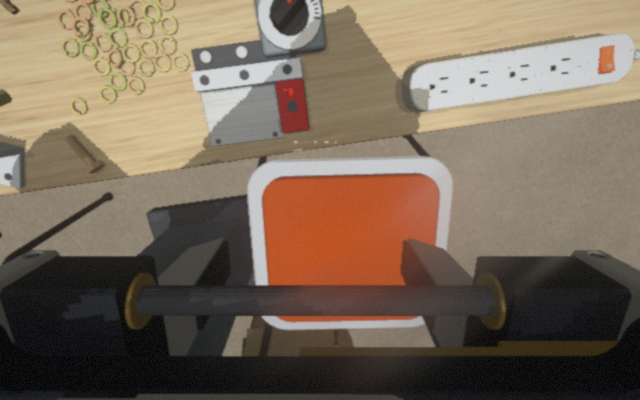

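The wrist view shows the fixture at (250,100) and the knob at (290,10). The view point needs to be further ahead, and I'll take two views shifted in y.

>>> jog_arm --pt "0.5 0.2 0 0 1" --pt "1 0.5 0 0.05 1" --pt "1 0.5 0 0.09 1" --pt "1 0.5 0 0.09 1" --pt "1 0.5 0 0.09 1" --pt "1 0.5 0 0.09 1"

```text
time: 1.95
tool_pos: [0.4356, -0.3706, 0.2268]
tool_rot: [3.141, 0.0, -0.008]
contact_force: [-0.9, 0.3, -0.5]
opening: 0.0919
grip_force: 0.0
```

```bash
cat > snap.py <<'E'
import sys,pickle
from h import *
n=sys.argv[1]
s=readout.observe();print(s["time"],s["tool_pos"].round(4),s["tool_rot"].round(4),s["qvel"].round(3))
c=cams.calibration("wrist");cv2.imwrite(f"pics/{n}.png",cams.read_camera("wrist"));pickle.dump(c,open(n+".pkl","wb"))
E
python3 snap.py w2
```

```text
1.95 [ 0.4356 -0.3706  0.2268] [ 3.1414e+00  1.0000e-04 -7.8000e-03] [-0.     0.    -0.003  0.003 -0.001 -0.004]
```

>>> jog_arm --pt "0 -0.5 0 0 1" --pt "0 -1 0 0 1" --pt "0 -1 0 0 1" --pt "0 -1 0 0 1" --pt "0 -1 0 0 1"

```text
time: 2.5
tool_pos: [0.4361, -0.4493, 0.2267]
tool_rot: [-3.141, 0.0, -0.006]
contact_force: [-0.3, -0.1, 0.1]
opening: 0.092
grip_force: 0.0
```

```bash
python3 snap.py w3
python3 - <<'E'
import cv2,numpy as np
a,b=[cv2.imread(f"pics/w{i}.png") for i in(2,3)]
cv2.imwrite("pics/w23.png",np.vstack([cv2.resize(i[0:240],(800,300),interpolation=cv2.INTER_CUBIC) for i in(a,b)]))
E
```

```text
2.5 [ 0.4361 -0.4493  0.2267] [-3.1409e+00  2.0000e-04 -5.5000e-03] [ 0.013 -0.009  0.002 -0.003 -0.002 -0.002]
```

View pics/w23.png

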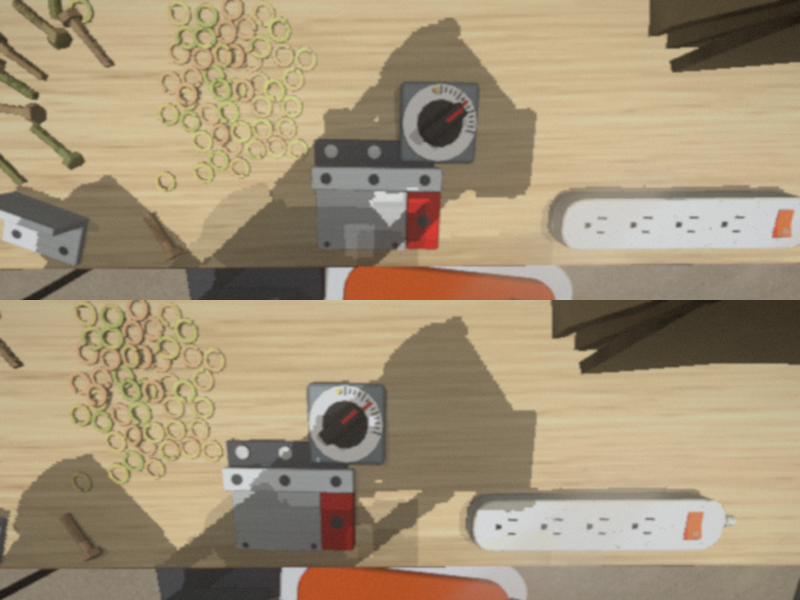

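Both views show the fixture with its pointer about 55° clockwise. I'll enlarge both to pick points.

Run:
```python
import cv2,numpy as np
a,b=[cv2.imread(f"pics/w{i}.png") for i in(2,3)]
r=lambda i:cv2.resize(i,(400,426),interpolation=cv2.INTER_CUBIC)
# scale 400/150
cv2.imwrite("pics/c23.png",np.hstack([r(a[50:210,245:395]),r(b[50:210,170:320])]))
```

```text
(no output)
```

View pics/c23.png

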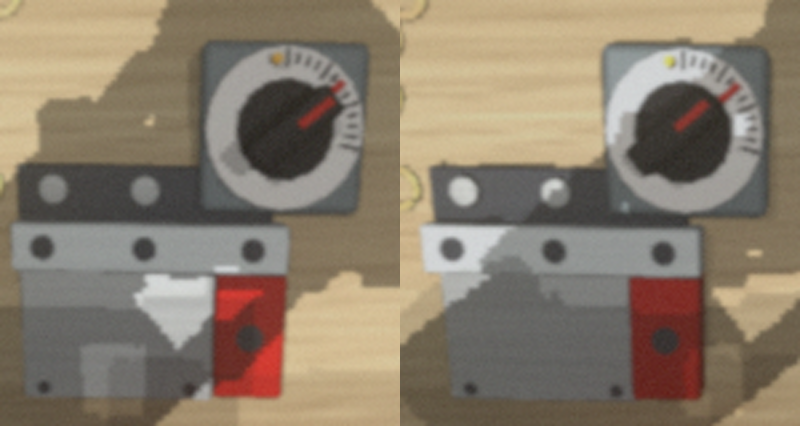

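Crop picks: the fence's top corners, the stop's near corners and the housing corners, all at z = 22 mm, plus the pointer ends. I'll fit the fixture pose to these and triangulate some of them to check the height.

```bash
cat > fit.py <<'E'
from h import *
import pickle
from scipy.optimize import least_squares
c2,c3=[pickle.load(open(f"w{i}.pkl","rb")) for i in(2,3)]
f2=lambda p:(245+p[0]/2.6667-.2,50+p[1]/2.6625-.2)
f3=lambda p:(170+p[0]/2.6667-.2,50+p[1]/2.6625-.2)
P=dict(fbl=((20,85,22),(12,225),(21,226)),fbr=((20,-30,22),(289,227),(302,228)),ffr=((0,-30,22),(288,274),(303,276)),ffl=((0,85,22),(12,268),(24,271)),
 snr=((-54,-30,22),(282,397),(303,398)),snl=((-54,0,22),(214,396),(233,398)),
 hTL=((91,8,22),(205,42),(204,44)),hTR=((91,-58,22),(369,46),(369,47)),hBR=((25,-58,22),(357,214),(369,215)),hBL=((25,8,22),(201,209),(207,213)))
def w(q,X):
    X=np.array(X)/1e3;c,s=np.cos(q[2]),np.sin(q[2]);return np.array([q[0]+c*X[0]-s*X[1],q[1]+s*X[0]+c*X[1],X[2]])
def res(q):
    return np.concatenate([np.r_[proj(c2,w(q,X))-f2(a),proj(c3,w(q,X))-f3(b)] for X,a,b in P.values()])
r=least_squares(res,[.45,-.38,0],loss="soft_l1");q=r.x
print("fixture",q.round(4));print(res(q).reshape(-1,4).round(1))
for n in P: x,e=tri([(c2,f2(P[n][1])),(c3,f3(P[n][2]))]);print(n,x.round(4),np.round(e,4))
for c,f,A,B in((c2,f2,(300,125),(333,99)),(c3,f3,(277,130),(308,101))):
    a,b=atz(c,f(A),.065),atz(c,f(B),.065);d=b-a;print("ptr",a.round(4),b.round(4),np.arctan2(d[1],d[0])-q[2])
print("knob",w(q,(58,-25,54)),tri([(c2,f2((300,125))),(c3,f3((277,130)))])[0],tri([(c2,f2((333,99))),(c3,f3((308,101)))])[0])
E
python3 fit.py
```

```text
fixture [ 0.4604 -0.3835 -0.0239]
[[-0.4 -1.3 -0.5 -1. ]
 [ 1.  -0.4 -0.6  0.2]
 [ 0.4  0.2 -0.8  0.4]
 [ 0.4  0.8  0.3  0.4]
 [ 0.3  0.5 -0.3  1. ]
 [-0.   0.5  0.1  0.6]
 [-0.9 -1.6 -1.5 -1.3]
 [ 1.7 -2.   0.7 -1.1]
 [ 1.4  0.2 -0.1  0.9]
 [-0.7  1.1  0.1  0.6]]
fbl [ 0.4812 -0.2994  0.0218] [0.0002 0.0002]
fbr [ 0.4788 -0.4139  0.0139] [0.0003 0.0003]
ffr [ 0.4591 -0.4138  0.0156] [0.0001 0.0001]
ffl [ 0.4631 -0.2981  0.0215] [0.0002 0.0002]
snr [ 0.4056 -0.4122  0.0185] [0.0003 0.0003]
snl [ 0.4073 -0.3823  0.0226] [0. 0.]
hTL [ 0.5505 -0.3787  0.0193] [0.0001 0.0001]
hTR [ 0.5489 -0.4429  0.0178] [0.0004 0.0004]
hBR [ 0.484  -0.4421  0.0143] [0.0004 0.0004]
hBL [ 0.4868 -0.3769  0.0256] [0.0003 0.0003]
ptr [ 0.5189 -0.411   0.065 ] [ 0.5274 -0.4222  0.065 ] -0.8959438013071429
ptr [ 0.5183 -0.4113  0.065 ] [ 0.5279 -0.4225  0.065 ] -0.8391536957745755
knob [ 0.51781853 -0.40992459  0.054     ] [ 0.51861031 -0.41114396  0.06370773] [ 0.52768218 -0.42236459  0.06372836]
```

The residuals are about 1 mm, the heights come out at about 20 mm against 22, and the knob tops at 64 mm against 64.5. So the fixture is at (0.4604, −0.3835), yaw −0.024, with the knob at (0.518, −0.410) and q ≈ 0.87. Next I grip the knob.

>>> jog_arm --pt "0.5 0.25 0 -0.1 1" --pt "1 0.49 0 -0.2 1" --pt "1 0.49 0 -0.3 1" --pt "1 0.49 0 -0.4 1" --pt "1 0.49 -0.2 -0.5 1" --pt "1 0.49 -0.5 -0.565 1" --pt "1 0.49 -1 -0.565 1" --pt "1 0.49 -1 -0.565 1" --pt "1 0.49 -1 -0.565 1"

```text
time: 3.45
tool_pos: [0.5166, -0.41, 0.1474]
tool_rot: [3.142, 0.001, -0.891]
contact_force: [0.1, 0.7, 0.6]
opening: 0.0918
grip_force: 0.0
```

>>> jog_arm --pt "0.02 0 -0.3 0 1" --pt "0.02 0 -0.6 0 1" --pt "0.02 0 -0.8 0 1" --pt "0.02 0 -0.8 0 1" --pt "0.02 0 -0.8 0 1"

```text
time: 3.95
tool_pos: [0.5191, -0.4114, 0.0852]
tool_rot: [-3.141, -0.003, -0.892]
contact_force: [0.4, -0.4, -0.2]
opening: 0.0918
grip_force: 0.0
```

>>> jog_arm --pt "-0.01 0.02 -0.25 0 1" --pt "-0.01 0.02 -0.45 0 1" --pt "-0.01 0.02 -0.56 0 1" --pt "-0.01 0.02 -0.56 0 1" --pt "-0.01 0.02 -0.56 0 1"

```text
time: 4.45
tool_pos: [0.5179, -0.4097, 0.0394]
tool_rot: [-3.141, -0.002, -0.892]
contact_force: [-0.5, 0.6, 0.4]
opening: 0.0915
grip_force: 0.0
```

>>> jog_arm --pt "0 0 0 0 -1" --pt "0 0 0 0 -1" --pt "0 0 0 0 -1" --pt "0 0 0 0 -1" --pt "0 0 0 0 -1" --pt "0 0 0 0 -1" --pt "0 0 0 0 -1" --pt "0 0 0 0 -1" --pt "0 0 0 0 -1" --squeeze 15

```text
time: 5.35
tool_pos: [0.5173, -0.4091, 0.0379]
tool_rot: [3.141, 0.0, -0.892]
contact_force: [-0.5, 1.1, 0.1]
opening: 0.0245
grip_force: 0.0
```

>>> jog_arm --pt "0 0 0 0 -1" --pt "0 0 0 0 -1" --pt "0 0 0 0 -1" --pt "0 0 0 0 -1" --pt "0 0 0 0 -1"

```text
time: 5.85
tool_pos: [0.5169, -0.4094, 0.0379]
tool_rot: [3.141, 0.0, -0.893]
contact_force: [-3.8, -2.3, 0.5]
opening: 0.012
grip_force: 15.0
```

>>> jog_arm --pt "0 0 0 0.08 -1" --pt "0 0 0 0.16 -1" --pt "0 0 0 0.24 -1" --pt "0 0 0 0.32 -1" --pt "0 0 0 0.4 -1" --pt "0 0 0 0.45 -1" --pt "0 0 0 0.48 -1" --pt "0 0 0 0.5 -1" --pt "0 0 0 0.5 -1" --pt "0 0 0 0.5 -1"

```text
time: 6.85
tool_pos: [0.5171, -0.4091, 0.038]
tool_rot: [3.141, 0.0, -0.108]
contact_force: [-3.1, -1.8, 0.8]
opening: 0.0119
grip_force: 15.0
```

```bash
python3 -c "
from h import *
s=readout.observe();print(s['torque'],s['contact_force'],s['tool_rot'],s['opening'])"
```

```text
[-0.20374027  0.58863146  0.02429543] [-3.14803502 -1.77528721  0.76517717] [ 3.14149291e+00  3.71972064e-04 -1.07716991e-01] 0.011935576871257387
```

>>> jog_arm --pt "0 0 0 0.03 -1" --pt "0 0 0 0.06 -1" --pt "0 0 0 0.09 -1" --pt "0 0 0 0.12 -1" --pt "0 0 0 0.12 -1"

```text
time: 7.35
tool_pos: [0.5174, -0.4091, 0.0379]
tool_rot: [-3.142, -0.0, 0.08]
contact_force: [-2.6, -2.8, -0.4]
opening: 0.0131
grip_force: 16.2
```

```bash
python3 -c "
from h import *
s=readout.observe();print(s['torque'],s['contact_force'],s['tool_rot'],s['opening'])"
```

```text
[-0.20247907  0.27468906 -0.41608045] [-2.58914926 -2.78489422 -0.4318685 ] [-3.14157260e+00 -4.80280168e-04  8.04639525e-02] 0.013092500260023596
```

The moment of −0.42 N m and the jaws being pried open show the knob is on its stop. I release, lift and look.

>>> jog_arm --pt "0 0 0 0 0" --pt "0 0 0 0 0.5" --pt "0 0 0 0 1" --pt "0 0 0 0 1" --pt "0 0 0 0 1" --pt "0 0 0 0 1" --pt "0 0 0.3 0 1" --pt "0 0 0.8 0 1" --pt "0 0 1 0 1" --pt "0 0 1 0 1"

```text
time: 8.35
tool_pos: [0.5186, -0.4103, 0.1213]
tool_rot: [3.137, -0.004, 0.082]
contact_force: [-0.1, -0.1, -0.5]
opening: 0.0884
grip_force: 0.0
```

>>> jog_arm --pt "-0.3 0.3 0.5 0 1" --pt "-0.7 0.7 1 0 1" --pt "-0.7 1 1 0 1" --pt "-0.7 1 1 0 1"

```text
time: 8.75
tool_pos: [0.4606, -0.3263, 0.1988]
tool_rot: [-3.141, -0.0, 0.083]
contact_force: [0.3, 0.1, -0.3]
opening: 0.092
grip_force: 0.0
```

>>> jog_arm --pt "-0.2 0.5 0 -0.05 1" --pt "-0.3 1 0 -0.05 1" --pt "-0.3 1 0 -0.05 1" --pt "-0.3 1 0 -0.05 1" --pt "-0.3 1 0 -0.05 1"

```text
time: 9.25
tool_pos: [0.4376, -0.2501, 0.1972]
tool_rot: [3.141, 0.0, 0.003]
contact_force: [-0.3, -0.2, -0.1]
opening: 0.0921
grip_force: 0.0
```

```bash
python3 snap.py w4
```

```text
9.25 [ 0.4376 -0.2501  0.1972] [3.1415e+00 5.0000e-04 2.7000e-03] [-0.008 -0.    -0.006  0.     0.004  0.002]
```

>>> jog_arm --pt "0 0.5 0 0 1" --pt "0 1 0 0 1" --pt "0 1 0 0 1" --pt "0 1 0 0 1" --pt "0 1 0 0 1"

```text
time: 9.8
tool_pos: [0.4377, -0.1704, 0.1978]
tool_rot: [3.141, -0.0, 0.002]
contact_force: [-0.0, -0.1, -0.1]
opening: 0.0919
grip_force: 0.0
```

>>> jog_arm --pt "0 0.5 0 0 1" --pt "0 1 0 0 1" --pt "0 1 0 0 1" --pt "0 1 0 0 1" --pt "0 1 0 0 1"

```text
time: 10.3
tool_pos: [0.4377, -0.0905, 0.1979]
tool_rot: [3.141, -0.0, 0.002]
contact_force: [0.9, -0.5, 1.0]
opening: 0.0917
grip_force: 0.0
```

```bash
python3 snap.py w5
python3 - <<'E'
import cv2,numpy as np
a,b=[cv2.imread(f"pics/w{i}.png") for i in(4,5)]
cv2.imwrite("pics/w45.png",np.vstack([cv2.resize(i[0:240],(800,300),interpolation=cv2.INTER_CUBIC) for i in(a,b)]))
E
```

```text
10.3 [ 0.4377 -0.0905  0.1979] [ 3.1409e+00 -3.0000e-04  1.6000e-03] [-0.007 -0.001  0.004  0.002  0.002  0.001]
```

View pics/w45.png

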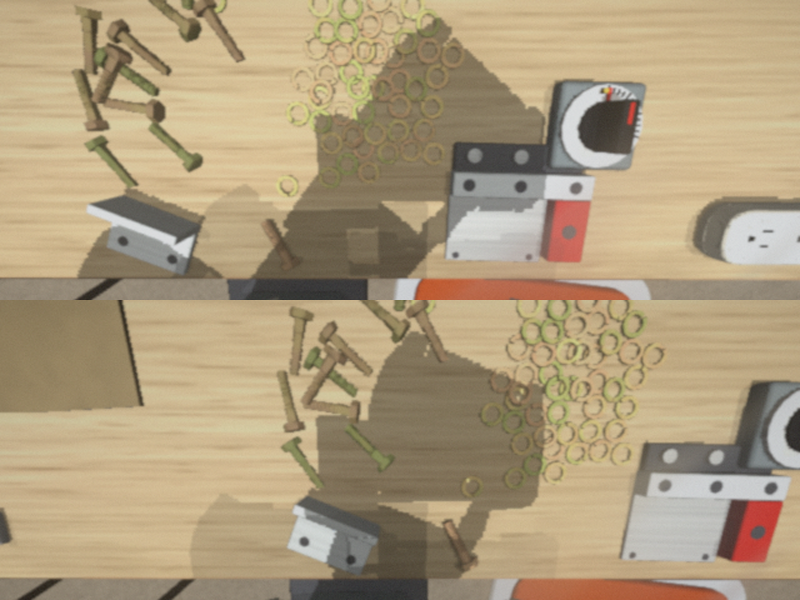

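The knob's red pointer now stands by the brass pin, so it is at zero. Next I enlarge the offcut in both views.

Run:
```python
import cv2,numpy as np
a,b=[cv2.imread(f"pics/w{i}.png") for i in(4,5)]
r=lambda i:cv2.resize(i,(600,300),interpolation=cv2.INTER_CUBIC) # scale 5
cv2.imwrite("pics/c45.png",np.vstack([r(a[160:220,60:180]),r(b[155:215,215:335])]))
```

```text
(no output)
```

View pics/c45.png

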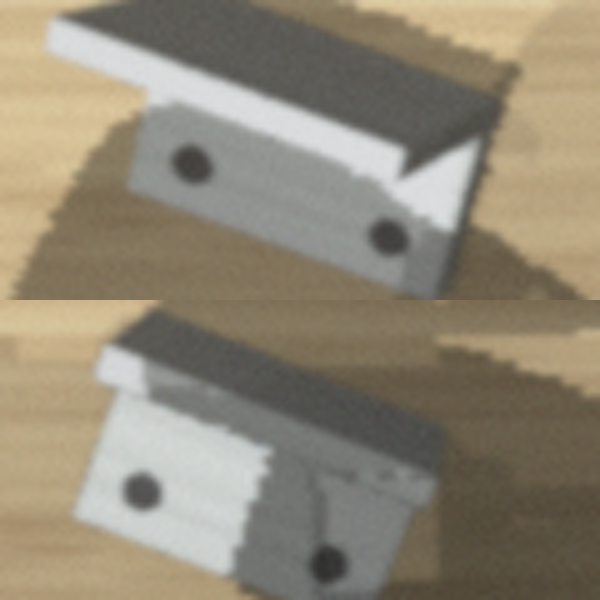

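```bash
cat > fit2.py <<'E'
from h import *
import pickle
from scipy.optimize import least_squares
c4,c5=[pickle.load(open(f"w{i}.pkl","rb")) for i in(4,5)]
f4=lambda p:np.array((60+p[0]/5-.4,160+p[1]/5-.4));f5=lambda p:np.array((215+p[0]/5-.4,155+p[1]/5-.4))
O=[(c4,f4,(0,35,44),(50,18)),(c4,f4,(0,-35,44),(412,148)),(c4,f4,(-8,35,44),(46,45)),(c4,f4,(-8,-35,44),(402,178)),(c4,f4,(0,-35,0),(500,103)),(c4,f4,(-50,35,8),(130,188)),
(c5,f5,(0,35,44),(107,46)),(c5,f5,(0,-35,44),(440,172)),(c5,f5,(-8,35,44),(96,78)),(c5,f5,(-8,-35,44),(430,207)),(c5,f5,(0,-35,0),(445,128)),(c5,f5,(0,35,0),(160,8)),(c5,f5,(-50,35,8),(75,217))]
def w(q,X):
    X=np.array(X)/1e3;c,s=np.cos(q[2]),np.sin(q[2]);return np.array([q[0]+c*X[0]-s*X[1],q[1]+s*X[0]+c*X[1],X[2]])
res=lambda q:np.concatenate([proj(c,w(q,X))-f(p) for c,f,X,p in O])
q=least_squares(res,[.45,-.04,-.3],loss="soft_l1").x
print(q.round(4),np.degrees(q[2]));print(res(q).reshape(-1,2).round(1).tolist())
for i,j in((0,6),(1,7),(2,8),(3,9),(4,10),(5,12)):
    x,e=tri([(O[k][0],O[k][1](O[k][3])) for k in(i,j)]);print(O[i][2],x.round(4),w(q,O[i][2]).round(4),np.round(e,4))
print("leg mid",w(q,(-4,0,44)))
E
python3 fit2.py
```

```text
[ 0.4472 -0.047  -0.3878] -22.22000878145499
[[0.4, -0.8], [-0.4, -0.1], [-0.2, 1.3], [-0.3, 1.1], [2.0, -1.4], [-0.3, 0.5], [-0.0, -0.9], [0.8, 0.5], [-0.4, 0.3], [-0.1, 0.7], [1.2, -1.0], [-1.3, -0.7], [-0.3, 0.2]]
(0, 35, 44) [ 0.4598 -0.0148  0.045 ] [ 0.4604 -0.0146  0.044 ] [0. 0.]
(0, -35, 44) [ 0.4335 -0.0785  0.0416] [ 0.4339 -0.0794  0.044 ] [0.0003 0.0003]
(-8, 35, 44) [ 0.4538 -0.012   0.044 ] [ 0.453  -0.0116  0.044 ] [0.0005 0.0005]
(-8, -35, 44) [ 0.4273 -0.0765  0.0435] [ 0.4265 -0.0764  0.044 ] [0.0002 0.0002]
(0, -35, 0) [ 0.4332 -0.0782  0.0026] [ 0.4339 -0.0794  0.    ] [0.0002 0.0002]
(-50, 35, 8) [0.4144 0.004  0.0078] [0.4141 0.0043 0.008 ] [0.0002 0.0002]
leg mid [ 0.44346949 -0.04550868  0.044     ]
```

The fit is sub-millimetre, with the leg top at about 44 mm: offcut at (0.4472, −0.047), yaw −0.388. I grip the upright leg at mid length, tool yaw 1.183, tips at 21 mm so the outer finger clears the fence top when seated.

>>> jog_arm --pt "0.07 0.3 0 0.1 0.2" --pt "0.07 0.56 0 0.2 0.2" --pt "0.07 0.56 0 0.29 0.2" --pt "0.07 0.56 0 0.38 0.2" --pt "0.07 0.56 0 0.47 0.2" --pt "0.07 0.56 -0.2 0.56 0.2" --pt "0.07 0.56 -0.4 0.65 0.2" --pt "0.07 0.56 -0.7 0.752 0.2" --pt "0.07 0.56 -1 0.752 0.2" --pt "0.07 0.56 -1 0.752 0.2" --pt "0.07 0.56 -1 0.752 0.2"

```text
time: 11.45
tool_pos: [0.4431, -0.0451, 0.1182]
tool_rot: [-3.141, 0.0, 1.182]
contact_force: [0.3, -0.0, 0.9]
opening: 0.0547
grip_force: 0.0
```

>>> jog_arm --pt "0 0 -0.3 0 0.2" --pt "0 0 -0.5 0 0.2" --pt "0 0 -0.5 0 0.2" --pt "0 0 -0.5 0 0.2"

```text
time: 11.85
tool_pos: [0.4437, -0.0447, 0.0791]
tool_rot: [3.14, -0.0, 1.184]
contact_force: [-0.0, 0.0, 0.6]
opening: 0.055
grip_force: 0.0
```

>>> jog_arm --pt "0 -0.01 -0.3 0 0.2" --pt "0 -0.01 -0.55 0 0.2" --pt "0 -0.01 -0.71 0 0.2" --pt "0 -0.01 -0.71 0 0.2" --pt "0 -0.01 -0.71 0 0.2"

```text
time: 12.35
tool_pos: [0.4438, -0.0454, 0.0223]
tool_rot: [3.14, -0.0, 1.184]
contact_force: [1.3, 0.1, -0.0]
opening: 0.0555
grip_force: 0.0
```

>>> jog_arm --pt "0 0 0 0 -1" --pt "0 0 0 0 -1" --pt "0 0 0 0 -1" --pt "0 0 0 0 -1" --pt "0 0 0 0 -1" --pt "0 0 0 0 -1" --pt "0 0 0 0 -1" --pt "0 0 0 0 -1" --pt "0 0 0 0 -1" --pt "0 0 0 0 -1" --squeeze 35

```text
time: 13.35
tool_pos: [0.4427, -0.045, 0.0211]
tool_rot: [-3.141, 0.0, 1.184]
contact_force: [-0.8, -0.4, -0.6]
opening: 0.0074
grip_force: 35.0
```

>>> jog_arm --pt "0 0 0 0 -1" --pt "0 0 0 0 -1" --pt "0 0 0.2 0 -1" --pt "0 0 0.5 0 -1" --pt "0 0 0.8 0 -1" --pt "0 0 0.8 0 -1" --pt "0 0 0.8 0 -1"

```text
time: 14.05
tool_pos: [0.4429, -0.0451, 0.0851]
tool_rot: [3.141, -0.0, 1.184]
contact_force: [-0.4, 0.4, -1.1]
opening: 0.0081
grip_force: 35.0
```

Lifted: grip 35 N at 8 mm opening. I carry it to the pre-seat position, 10 mm off the fence and 8 mm off the stop.

>>> jog_arm --pt "0 -0.5 0 0.05 -1" --pt "0.01 -0.92 0 0.1 -1" --pt "0.01 -0.92 0 0.1 -1"

```text
time: 14.35
tool_pos: [0.4436, -0.1215, 0.084]
tool_rot: [-3.141, 0.001, 1.34]
contact_force: [-0.8, 0.7, -1.6]
opening: 0.0077
grip_force: 35.0
```

>>> jog_arm --pt "0 -0.5 0 0.05 -1" --pt "0.01 -0.92 0 0.131 -1" --pt "0.01 -0.92 0 0.131 -1"

```text
time: 14.65
tool_pos: [0.4445, -0.195, 0.0841]
tool_rot: [-3.141, 0.001, 1.547]
contact_force: [0.2, 0.7, -1.7]
opening: 0.0075
grip_force: 35.0
```

>>> jog_arm --pt "0 -0.5 0 0 -1" --pt "0.01 -0.92 0 0 -1" --pt "0.01 -0.92 0 0 -1"

```text
time: 14.95
tool_pos: [0.4454, -0.2682, 0.0842]
tool_rot: [3.141, 0.001, 1.542]
contact_force: [0.3, 0.7, -0.9]
opening: 0.0078
grip_force: 35.0
```

>>> jog_arm --pt "0 -0.5 0 0 -1" --pt "0.01 -0.9 0 0 -1" --pt "0.01 -0.9 0 0 -1" --pt "0.01 -0.9 0 0 -1" --pt "0.01 -0.9 0 0 -1"

```text
time: 15.45
tool_pos: [0.4458, -0.3357, 0.0844]
tool_rot: [-3.14, -0.002, 1.547]
contact_force: [0.4, -0.5, -2.1]
opening: 0.0079
grip_force: 35.0
```

>>> jog_arm --pt "0 0 -0.3 0 -1" --pt "0 0 -0.55 0 -1" --pt "0 0 -0.6 0 -1" --pt "0 0 -0.6 0 -1" --pt "0 0 -0.6 0 -1"

```text
time: 15.95
tool_pos: [0.4466, -0.3377, 0.038]
tool_rot: [3.141, 0.001, 1.548]
contact_force: [0.4, -0.0, 0.0]
opening: 0.0079
grip_force: 35.0
```

Run:
```python
from h import *
s=readout.observe();print(s["tool_pos"].round(4),s["tool_rot"].round(4),s['contact_force'],s['torque'])
t=cams.read_camera("top");sd=cams.read_camera("side");w=cams.read_camera("wrist")
r=lambda im,a,b:cv2.resize(im,(a,b),interpolation=cv2.INTER_CUBIC)
out=np.zeros((600,800,3),np.uint8)
out[:300,:400]=r(t[190:250,420:500],400,300);out[:300,400:]=r(sd[120:180,340:420],400,300);out[300:,:480]=r(w,480,300)
cv2.imwrite("pics/chk.png",out)
```

```text
[ 0.4466 -0.3377  0.038 ] [3.1407e+00 7.0000e-04 1.5475e+00] [ 0.42164006 -0.02560468  0.02909782] [-0.02290497 -0.12983481 -0.01651727]
```

View pics/chk.png

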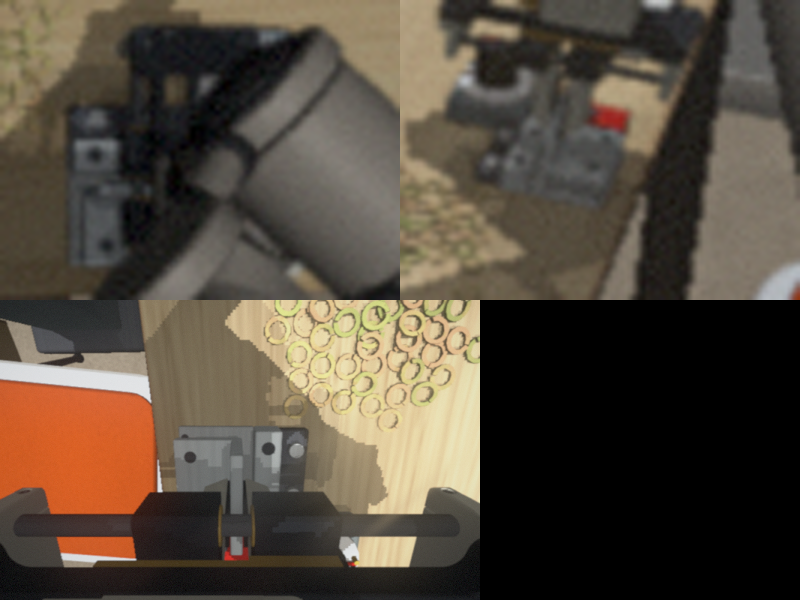

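The offcut is held level and parallel over the bed, clear of both faces. I approach in small steps, watching the force.

>>> jog_arm --pt "0.04 -0.04 -0.06 0 -1" --pt "0.08 -0.08 -0.12 0 -1" --pt "0.11 -0.11 -0.12 0 -1" --pt "0.11 -0.11 -0.12 0 -1" --pt "0.11 -0.11 -0.12 0 -1"

```text
time: 16.6
tool_pos: [0.4549, -0.3467, 0.0274]
tool_rot: [-3.141, -0.0, 1.547]
contact_force: [0.1, -0.4, -1.1]
opening: 0.0076
grip_force: 35.0
```

>>> jog_arm --pt "0 -0.01 0 0 -1" --pt "0 -0.02 0 0 -1" --pt "0 -0.02 0 0 -1" --pt "0 -0.02 0 0 -1"

```text
time: 17.0
tool_pos: [0.4548, -0.3478, 0.0276]
tool_rot: [-3.141, -0.001, 1.547]
contact_force: [0.1, 3.5, 0.5]
opening: 0.0079
grip_force: 35.0
```

The stop is touched at y = −0.3478 (expected −0.3484). Now the fence.

>>> jog_arm --pt "0.01 0 0 0 -1" --pt "0.02 0 0 0 -1" --pt "0.03 0 0 0 -1" --pt "0.03 0 0 0 -1" --pt "0.03 0 0 0 -1"

```text
time: 17.5
tool_pos: [0.4561, -0.3478, 0.0273]
tool_rot: [-3.139, -0.001, 1.547]
contact_force: [-4.6, 3.2, 1.7]
opening: 0.008
grip_force: 35.0
```

>>> jog_arm --pt "0.01 0 0 0 -1" --pt "0.01 0 0 0 -1" --pt "0.01 0 0 0 -1"

```text
time: 17.8
tool_pos: [0.4562, -0.3478, 0.0272]
tool_rot: [-3.138, -0.002, 1.547]
contact_force: [-7.7, 3.0, 1.7]
opening: 0.0075
grip_force: 35.0
```

>>> jog_arm --pt "-0.01 0 -0.01 0 -1" --pt "-0.01 0 -0.02 0 -1" --pt "-0.01 0 -0.02 0 -1" --pt "-0.01 0 -0.02 0 -1"

```text
time: 18.2
tool_pos: [0.4561, -0.3478, 0.0261]
tool_rot: [-3.139, -0.001, 1.547]
contact_force: [-4.7, 4.4, 5.4]
opening: 0.0079
grip_force: 35.0
```

>>> jog_arm --pt "0 0 -0.01 0 -1" --pt "0 0 -0.015 0 -1" --pt "0 0 -0.015 0 -1" --pt "0 0 -0.015 0 -1"

```text
time: 18.6
tool_pos: [0.4562, -0.3477, 0.026]
tool_rot: [-3.14, -0.001, 1.547]
contact_force: [-8.8, 6.5, 12.8]
opening: 0.008
grip_force: 35.0
```

All three contacts are made, and z = 26 mm matches the expected bed contact. Now the firm diagonal push.

>>> jog_arm --pt "0.01 0 -0.005 0 -1" --pt "0.02 0 -0.01 0 -1" --pt "0.03 0 -0.015 0 -1" --pt "0.03 0 -0.015 0 -1" --pt "0.03 0 -0.015 0 -1"

```text
time: 19.1
tool_pos: [0.4563, -0.3478, 0.026]
tool_rot: [-3.135, -0.001, 1.548]
contact_force: [-20.0, 7.8, 28.6]
opening: 0.0076
grip_force: 35.0
```

```bash
python3 -c "
from h import *
for i in range(2):
  s=readout.observe();print(s['time'],s['tool_pos'].round(4),s['torque'].round(2),s['contact_force'].round(1),s['tool_rot'].round(4),s['opening'])
  cams.read_camera('top')"
```

```text
19.1 [ 0.4563 -0.3478  0.026 ] [ 1.18  3.38 -0.08] [-20.    7.8  28.6] [-3.1355e+00 -1.5000e-03  1.5479e+00] 0.007561354555170379
19.15 [ 0.4563 -0.3477  0.026 ] [ 1.17  3.37 -0.09] [-20.4   8.   28. ] [-3.1355e+00 -1.5000e-03  1.5478e+00] 0.007755742596438449
```

Steady push: 20 N on the fence, 28 N on the bed and 8 N on the stop, with the grip holding. Handing in.

```bash
python3 -c "
from cell import ticket
print(ticket.hand_in())"
```

```text
the job is handed in; nothing more can be done
None
```

I handed the job in at about 19 s: the knob is turned back to its zero stop, and the offcut is held in the fence corner at about 20 N on the fence, 28 N on the bed and 8 N on the stop, leaning at most about 0.35° by the tool reading, with the last photo taken before seating and the final position judged from contact forces.

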